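# Wedge the rocking amplifier steady

## Robot

A 7-joint arm with a two-finger parallel gripper is mounted at the origin on a cart in front of the work surface, level with it; the furniture and walls round the work are solid. World frame = base frame: x ahead of the robot, y to its left, z up, the work surface at z = 0. Lengths are in m, angles in rad, forces in N, time in s.
With the tool pointing down it reaches from about 0.4 to 0.9 m from the base axis. Payload 5.5 kg.
Tool frame: the origin (TCP) lies at the very end of the fingers, on their centre line; the grasp point (between the pads) lies 19 mm behind it; z points along the fingers, y is the line along which they close (so a half turn about z gives the same grasp; the last joint's range is limited). The gripper opens to 85 mm and grips with 20 to 120 N. Pads are 22 mm wide; open, the fingers measure 114 mm over their backs; the gripper's body (76 mm by 85 mm) begins 54 mm behind the grasp point. The pads swing forward as they close: fully open they stand 13 mm farther back than shut.
Start: joints at [0.263, 0.501, -0.427, 1.55, 0.221, 1.138, -0.21], TCP at [0.65, 0, 0.231] pointing down, gripper open.
Joint ranges: [-2.88, 2.88], [-0.31, 2.03], [-1.54, 1.56], [0.2, 2.42], [-1.41, 4.55], [0.19, 2.02], [-2.57, 2.57]. Speed limits (rad/s): [2.57, 2.57, 3.14, 3.14, 3.14, 3.14, 3.14].

## Interface

Orientations are given as a unit quaternion [w, x, y, z].
In Python, from workcell import ctrl, cams gives the robot as it stands. The module is installed in compiled form; this text tells all that it offers.
- The arm moves only by the shell command python3 -m jog 'ROWS' [FORCE]. ROWS is JSON, one flat list of numbers, 7 for each row, row after row: the opening, from -1 (shut) to 1 (fully open), then the shift along the tool's x, y, z in cm, then the turn, a rotation vector about the tool's x, y, z in rad. A call has 1 to 5 rows; each row is the pose to reach, as a shift and turn from the pose commanded when the call began, along the tool's axes at that moment; what a row does not reach only later rows make up. A row lasts 1/12 s, in which the tool goes at most 41.7 mm and 7.16 degrees, less where a joint would pass 70% of its speed; a pose out of reach is approached as far as the arm can. A call with a gripper value outside its range is refused whole. The fingers move at their own pace and stop on an object; FORCE is the grip in N (left out, the last holds). Time passes only in rows, so rows that repeat a pose let the fingers close. It gives the time, the measured TCP pose, the force, the opening and the grip force at its end, in the units of the state.
- ctrl.observe(): the state, without advancing time (a new reading comes with each control period).
- cams.grab_frame(name): name is "scene" or "side" or "wrist"; returns a dict with "image" (400x640x3 uint8, blue, green, red), "range_z" (400x640 float32, m along the optical axis (not along the pixel's ray), 0 where there is no reading), "intrinsics" (3x3 intrinsics, pixels), "world_from_camera" (4x4, takes a point from camera to world coordinates). Camera axes: x right, y up, looking along -z (the intrinsics and any distortion apply to the point x, -y, -z); pixel columns grow to the right and rows downward; lengths in m; the calibration is good to about 2 mm. A picture is of the moment at which its call begins.
- ctrl.finish_job(): hands the job in; it is judged then, once.
The state is a dict: "time": time; "qpos": joint angles; "joint_vel": joint speeds; "joint_efforts": joint torques, N m; "tcp_pos": TCP position; "tcp_rot": TCP orientation; "force": force on the tool from outside, world axes, zero at the start; "moment": the same for the moment, N m; "gripper_width": opening from 0.0 (shut) to 1.0 (fully open); "finger_force": force on a finger pad.
Only numpy, scipy, OpenCV 4.12 (cv2) and the standard library are available. Lean on these libraries where they do the work, as an engineer would, in place of code of your own. Each camera call takes 0.05 s, during which the arm holds its last target. There are 200 camera calls.

## Task

The small amplifier on the cabinet rocks because its front-left foot stands off the surface. With the fingertips only, push the loose grey wedge thin end first under that foot until the amplifier no longer rocks, without jacking it up out of level, and prove it by pressing down firmly (about the weight of a kilogram) for a moment on the top over that corner; push the wedge further and press again if it still gives. Do not pick up or tip the wedge or the amplifier, do not shove the amplifier along, leave the other things where they are, and finish clear of everything.

Things in the scene. Friction and masses are not known exactly. Their poses are not given: they have to be found in the camera images.
- amplifier: Low dark-metal amplifier, silver front with a big knob facing -x; 150 deep (x) x 200 wide (y) x 70 mm high, 2.6 kg. Origin: centre of its footprint at foot level; x to its back, y to its left, z up. Case 15 mm above the surface on four domed rubber feet, 20 mm diameter, at x +-55, y +-80 mm. The front-left one (-55, +80) hangs 4 to 8 mm off the surface; 2 to 5 N down over it tips it.
- foot_spot (a point): The point on the amplifier where the front-left foot would meet the surface if it were not too short: directly under that foot's centre, level with the other feet's undersides. The low foot's own tip is 4 to 8 mm straight above it. Lies 20 mm in from the left side and 20 mm in from the front.
- test_corner (a point): Point on the amplifier's flat top straight above the front-left foot, 70 mm above the feet's undersides, 20 mm in from the left side and the front: the place to press down.
- wedge: Loose grey plastic wedge, 110 long (x) x 46 mm wide (y), 60 g, flat to the left of the amplifier. Top slopes from 14 mm at x = -55 to 2 mm at x = +55 (thin end). Origin: centre of its underside. Push on the upright thick end face (46 x 13 mm). Slides with under 1 N until its slope meets the foot; then the push climbs within a few mm past 5 N; at some 9 to 15 N it lifts the amplifier. Stays where left.
- thin_end (a point): Middle of the wedge's thin edge, on its underside.
- thick_end (a point): Middle of the wedge's thick end face, 7 mm above its underside.
- mug: Stoneware mug, 80 mm across, 94 mm high, a bystander; origin under its centre.
- tape_roll: Roll of tape 65 mm across, 19 mm high, lying flat, a bystander; origin under its centre.
- screwdriver: Short screwdriver with a thick handle, 102 x 25 mm, lying, a bystander; origin under its centre.
- battery: Block battery 18 x 32 x 49 mm standing, a bystander; origin under its centre.
- glue_tube: Red and white glue tube 42 x 137 x 29 mm lying at the back left, a bystander; origin under its centre.
- rosin_tin: Round shallow tin of rosin lumps, 63 mm across, 25 mm high, a bystander; origin under its centre.
- terminal_white: White screw terminal strip 19 x 40 x 14 mm, lying in front of the wedge, a bystander; origin under its centre.
Not all that is in view belongs to the job. Leave any pink look-alike of the wedge alone.

How it is judged:
By the outcome, as a careful person would: the job done as asked, in the order asked, and still so for the second after the job is handed in, with the robot touching nothing.
It also fails if it takes over 64 s, if anything falls off the work surface, if the arm or the gripper's body presses on something with over 40 N, if the wrist force passes 120 N, or if a joint passes its speed limit or range.

## Working session

There is one attempt and no reset: what is moved stays moved. The work goes in short steps, Python scripts to look and compute and a shell command to move; the robot and the scene stay as the last step left them, time stands still between calls to the robot, and variables do not carry over. Pictures are saved under pics/ and viewed, at most 10 in all, crops included, and the job is handed in when it is done.

```bash
mkdir -p pics; cat > h.py <<'E'
import numpy as np, cv2
from workcell import ctrl, cams
def grab(n,f=None):
    d=cams.grab_frame(n); np.savez('/tmp/%s.npz'%n,**d)
    if f: cv2.imwrite('pics/'+f,d['image'])
    return d
def load(n): return dict(np.load('/tmp/%s.npz'%n))
def cloud(d):
    K=d['intrinsics'];z=d['range_z'];v,u=np.mgrid[:z.shape[0],:z.shape[1]]
    p=np.stack([(u-K[0,2])/K[0,0]*z,-(v-K[1,2])/K[1,1]*z,-z],-1)
    T=d['world_from_camera'];w=p@T[:3,:3].T+T[:3,3]; w[z==0]=np.nan
    return w
E
python3 - <<'E'
from h import *
for n in('scene','side'):
    d=grab(n,n+'1.png')
    print(n,d['world_from_camera'].round(2).tolist())
s=ctrl.observe();print(s)
E
```

```text
scene [[-0.91, 0.18, -0.37, 0.2], [-0.41, -0.39, 0.82, 0.67], [0.01, 0.9, 0.43, 0.48], [0.0, 0.0, 0.0, 1.0]]
side [[-0.82, -0.38, 0.44, 1.03], [0.58, -0.55, 0.6, 0.59], [0.02, 0.74, 0.67, 0.81], [0.0, 0.0, 0.0, 1.0]]
{'time': 0.1, 'qpos': array([ 0.26317332,  0.50175729, -0.42679721,  1.55133762,  0.22077033,
        1.13832305, -0.21029997]), 'joint_vel': array([ 0.00096889, -0.00167707, -0.00106134, -0.00130164, -0.00186457,
       -0.00056214,  0.00152282]), 'joint_efforts': array([-1.10183889e-02, -5.70813632e+01, -5.83865225e+00, -2.81749392e+01,
        1.04482990e-02,  5.56539730e-03, -2.82506340e-05]), 'tcp_pos': array([ 6.49368919e-01, -2.04464114e-05,  2.30363414e-01]), 'tcp_rot': array([-6.56661202e-04,  7.07088115e-01,  7.07124887e-01, -6.00399274e-04]), 'force': array([-0.30989934,  0.0924705 ,  0.12554797]), 'moment': array([-0.01879434,  0.01916046,  0.0306118 ]), 'finger_force': 0.0, 'gripper_width': 0.999002325510343}
```

View pics/scene1.png

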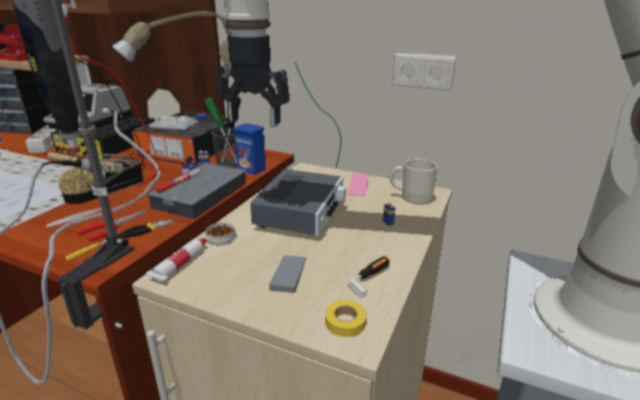

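View pics/side1.png

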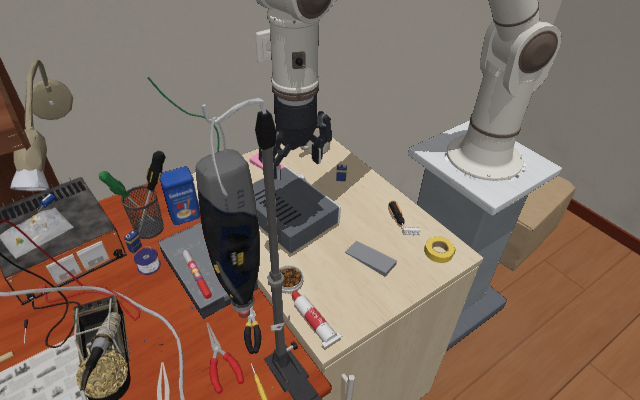

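The scene picture shows the wedge flat at (288,273), the amplifier at (300,200), terminal at (357,288), tape (346,317), screwdriver (374,267). The side picture shows the wedge at (371,258) and the amplifier top at (300,205). Next, the geometry from depth.

```bash
python3 - <<'E'
from h import *
for n in('scene','side'):
    d=load(n);w=cloud(d);im=d['image'].astype(int)
    def rect(m,t):
        p=w[m];r=cv2.minAreaRect(p[:,:2].astype(np.float32)*1000)
        print(n,t,m.sum(),'z',np.percentile(p[:,2],[2,50,98]).round(4),'rect',np.round(r[0],1),np.round(r[1],1),round(r[2],1)); print(cv2.boxPoints(r).round(0).tolist())
    Z=w[...,2]
    grey=(np.ptp(im,axis=2)<45)
    x0,y0,x1,y1=(262,248,312,298) if n=='scene' else (338,235,402,282)
    box=np.zeros(Z.shape,bool);box[y0:y1,x0:x1]=1
    tab=box&(im[...,2]-im[...,0]>25); print('table z',np.nanmedian(Z[tab]))
    sel=box&(im[...,2]-im[...,0]<5)
    cv2.imwrite('/tmp/m_%s.png'%n,sel*255)
    # largest component
    k,l,st,_=cv2.connectedComponentsWithStats(sel.astype(np.uint8)); sel=l==1+st[1:,4].argmax()
    rect(sel&(Z>-.01)&(Z<.03),'wedge')
    box[:]=0; 
    if n=='scene': box[160:240,245:345]=1
    else: box[160:260,235:345]=1
    top=box&(Z>.062)&(Z<.08)
    k,l,st,_=cv2.connectedComponentsWithStats(top.astype(np.uint8)); top=l==1+st[1:,4].argmax()
    rect(top,'amptop')
    p=w[top];A=np.c_[p[:,:2]-p[:,:2].mean(0),np.ones(len(p))];print('plane',np.linalg.lstsq(A,p[:,2],rcond=None)[0])
    p=w[sel];A=np.c_[p[:,:2]-p[:,:2].mean(0),np.ones(len(p))];print('wplane',np.linalg.lstsq(A,p[:,2],rcond=None)[0])
    # bystanders
    b=(Z>.008)&(Z<.3)&(w[...,0]>.35)&(w[...,0]<.95)&(abs(w[...,1])<.5)
    k,l,st,_=cv2.connectedComponentsWithStats(b.astype(np.uint8))
    for i in range(1,k):
        if st[i,4]>40:
            q=w[l==i];print(st[i].tolist(),q.min(0).round(3),q.max(0).round(3))
E
```

```text
table z -0.000887244351484795
scene wedge 843 z [0.0012 0.008  0.0134] rect [522.2 108.6] [ 45.1 112.2] 16.2
[[485.0, 156.0], [516.0, 48.0], [559.0, 61.0], [528.0, 169.0]]
scene amptop 2749 z [0.0633 0.0682 0.0698] rect [ 606.3 -101.4] [154.2 203.7] 6.8
[[518.0, -9.0], [542.0, -212.0], [695.0, -193.0], [671.0, 9.0]]
plane [ 0.00727471 -0.00506039  0.06798558]
 ** On entry to DLASCL parameter number  4 had an illegal value
 ** On entry to DLASCL parameter number  4 had an illegal value[ WARN:0@0.190] global loadsave.cpp:1063 imwrite_ Unsupported depth image for selected encoder is fallbacked to CV_8U.
Traceback (most recent call last):
numpy.linalg.LinAlgError: SVD did not converge in Linear Least Squares
```

```bash
python3 - <<'E'
from h import *
for n in('scene','side'):
    d=load(n);w=cloud(d);im=d['image'].astype(int);Z=w[...,2]
    def big(m):
        k,l,st,_=cv2.connectedComponentsWithStats(m.astype(np.uint8)); return l==1+st[1:,4].argmax()
    def rect(m,t):
        p=w[m];r=cv2.minAreaRect(p[:,:2].astype(np.float32)*1000);c=p.mean(0)
        A=np.c_[p[:,:2]-c[:2],np.ones(len(p))]
        print(n,t,m.sum(),'rect',np.round(r[0],1),np.round(r[1],1),round(r[2],1),cv2.boxPoints(r).round(0).tolist(),'plane',np.linalg.lstsq(A,p[:,2],rcond=None)[0].round(4))
    def bx(x0,y0,x1,y1):
        b=np.zeros(Z.shape,bool);b[y0:y1,x0:x1]=1;return b
    b=bx(262,248,312,298) if n=='scene' else bx(338,235,402,282)
    rect(big(b&(im[...,2]-im[...,0]<5)&(Z>-.01)&(Z<.03)),'wedge')
    b=bx(245,160,345,240) if n=='scene' else bx(235,160,345,260)
    rect(big(b&(Z>.062)&(Z<.08)),'amp')
    b=(Z>.007)&(Z<.12)&(w[...,0]>.35)&(w[...,0]<.85)&(abs(w[...,1])<.4)
    k,l,st,_=cv2.connectedComponentsWithStats(b.astype(np.uint8))
    for i in range(1,k):
        if st[i,4]>40:
            q=w[l==i];print(st[i].tolist(),q.min(0).round(3),q.max(0).round(3))
E
```

```text
scene wedge 843 rect [522.2 108.6] [ 45.1 112.2] 16.2 [[485.0, 156.0], [516.0, 48.0], [559.0, 61.0], [528.0, 169.0]] plane [-0.0224  0.0823  0.0078]
scene amp 2749 rect [ 606.3 -101.4] [154.2 203.7] 6.8 [[518.0, -9.0], [542.0, -212.0], [695.0, -193.0], [671.0, 9.0]] plane [ 0.0073 -0.0051  0.068 ]
[58, 138, 236, 159, 9067] [ 0.776 -0.399  0.007] [0.85  0.333 0.12 ]
[389, 159, 45, 44, 1252] [ 0.35  -0.352  0.007] [ 0.45  -0.262  0.094]
[250, 169, 97, 67, 4567] [ 0.516 -0.21   0.007] [0.694 0.008 0.071]
[350, 174, 18, 11, 146] [ 0.521 -0.37   0.007] [ 0.572 -0.302  0.014]
[383, 204, 13, 21, 216] [ 0.392 -0.159  0.007] [ 0.422 -0.135  0.048]
[146, 223, 90, 58, 1394] [0.68  0.029 0.007] [0.745 0.237 0.03 ]
[348, 256, 42, 40, 534] [0.358 0.007 0.007] [0.408 0.121 0.024]
[269, 267, 31, 23, 505] [0.486 0.098 0.007] [0.545 0.167 0.015]
[325, 300, 41, 35, 972] [0.35  0.151 0.007] [0.412 0.218 0.021]
side wedge 812 rect [523.9 106.6] [ 48.2 110.4] 15.8 [[486.0, 153.0], [516.0, 47.0], [562.0, 60.0], [532.0, 166.0]] plane [-0.0723  0.0783  0.0099]
side amp 2749 rect [ 602.9 -103.4] [156.7 210.8]
[... 345 characters left out ...]
 0.007] [ 0.576 -0.308  0.022]
[336, 165, 11, 16, 152] [ 0.385 -0.171  0.007] [ 0.424 -0.139  0.052]
[274, 166, 67, 87, 3560] [ 0.518 -0.211  0.016] [0.678 0.006 0.077]
[253, 178, 15, 55, 478] [ 0.618 -0.204  0.019] [ 0.688 -0.076  0.076]
[154, 180, 15, 34, 170] [ 0.821 -0.394  0.022] [ 0.85  -0.253  0.11 ]
[169, 189, 50, 92, 1423] [ 0.78  -0.24   0.024] [0.85  0.016 0.12 ]
[389, 200, 31, 35, 325] [0.361 0.002 0.007] [0.408 0.117 0.029]
[425, 236, 31, 26, 527] [0.35  0.15  0.007] [0.414 0.216 0.025]
[352, 245, 45, 30, 596] [0.486 0.074 0.007] [0.555 0.165 0.019]
[279, 265, 63, 83, 1400] [0.681 0.027 0.007] [0.745 0.234 0.033]
[228, 281, 104, 119, 3994] [0.779 0.049 0.007] [0.85  0.317 0.12 ]
```

```bash
python3 -m jog '[-1,10,-6.8,5,0,0,-0.07,-1,20,-13.6,11,0,0,-0.13,-1,20,-13.6,11,0,0,-0.13,-1,20,-13.6,11,0,0,-0.13,-1,20,-13.6,11,0,0,-0.13]' 20; python3 -m jog '[-1,0,0,0,0,0,0,-1,0,0,0,0,0,0,-1,0,0,0,0,0,0,-1,0,0,0,0,0,0]'
```

```text
time: 0.52
tcp_pos: [0.5418, 0.1578, 0.1445]
tcp_rot: [-0.0, 0.66, 0.751, -0.0]
force: [0.3, 1.8, 0.3]
gripper_width: 0.299
finger_force: 0.0
time: 0.85
tcp_pos: [0.5444, 0.1557, 0.1457]
tcp_rot: [0.0, 0.66, 0.751, 0.0]
force: [0.1, -0.5, -0.2]
gripper_width: 0.001
finger_force: 0.0
```

```bash
python3 -m jog '[-1,4.8,-2.5,3,0,0,0,-1,4.8,-2.5,3,0,0,0,-1,4.8,-2.5,3,0,0,0,-1,4.8,-2.5,3,0,0,0]'; python3 - <<'E'
from h import *
d=grab('wrist','wrist1.png');w=cloud(d)
cv2.imwrite('pics/wrist1b.png',cv2.resize(d['image'],(800,500)))
s=ctrl.observe();print(s['tcp_pos'],s['force'],d['world_from_camera'].round(2))
E
```

```text
time: 1.18
tcp_pos: [0.5124, 0.201, 0.1153]
tcp_rot: [-0.0, 0.66, 0.752, -0.0]
force: [-0.0, -0.3, 1.6]
gripper_width: -0.001
finger_force: 0.0
[0.5134856  0.20019704 0.11572458] [ 0.30729171  0.46985561 -0.28225333] [[ 0.99 -0.12 -0.04  0.5 ]
 [ 0.13  0.94  0.3   0.28]
 [-0.   -0.3   0.95  0.26]
 [ 0.    0.    0.    1.  ]]
```

View pics/wrist1b.png

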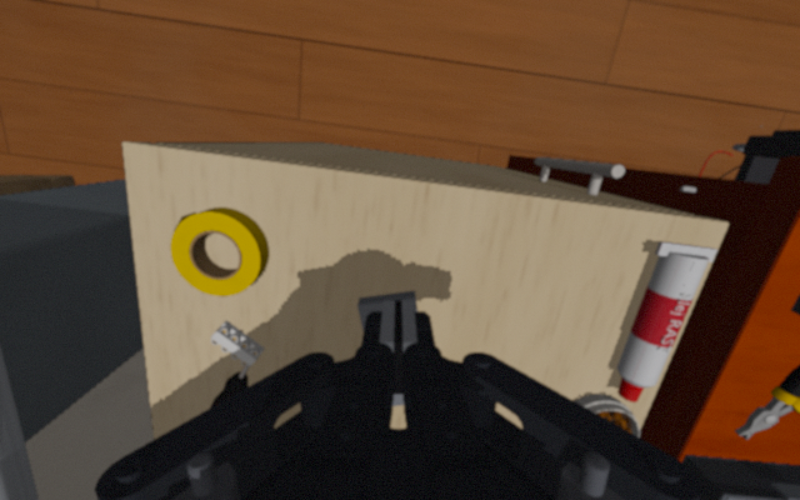

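The wrist view shows the thick end at (388,296), just ahead of the shut fingers, its right end slightly nearer to them, as computed. Lowering behind it.

```bash
python3 -m jog '[-1,0,0,4,0,0,0,-1,0,0,8,0,0,0,-1,0,0,11,0,0,0,-1,0,0,11,0,0,0,-1,0,0,11,0,0,0]'; python3 -m jog '[-1,-0.5,0,0,0,0,0,-1,-1,0,0,0,0,0,-1,-1.5,0,0,0,0,0,-1,-2,0,0,0,0,0,-1,-2.5,0,0,0,0,0]';python3 -m jog '[-1,-0.4,0,0,0,0,0,-1,-0.8,0,0,0,0,0,-1,-1.2,0,0,0,0,0,-1,-1.6,0,0,0,0,0,-1,-2,0,0,0,0,0]'
python3 - <<'E'
from h import *
d=grab('scene','scene2.png');cv2.imwrite('pics/scene2c.png',cv2.resize(d['image'][150:330,220:420],None,fx=3,fy=3,interpolation=2))
s=ctrl.observe();print(s['tcp_pos'],s['force'])
E
```

```text
time: 1.65
tcp_pos: [0.5135, 0.1994, 0.0047]
tcp_rot: [0.0, 0.661, 0.751, -0.001]
force: [0.3, 0.3, 0.2]
gripper_width: 0.001
finger_force: 0.0
time: 2.07
tcp_pos: [0.5161, 0.1755, 0.0061]
tcp_rot: [0.0, 0.66, 0.751, 0.0]
force: [-0.0, 0.3, 0.0]
gripper_width: -0.005
finger_force: 0.0
time: 2.48
tcp_pos: [0.5182, 0.1565, 0.0054]
tcp_rot: [-0.0, 0.66, 0.752, 0.0]
force: [0.1, -1.0, 1.0]
gripper_width: -0.002
finger_force: 0.2
[0.51827672 0.15528078 0.0053019 ] [ 0.47830803 -0.04973604  0.31961579]
```

View pics/scene2c.png

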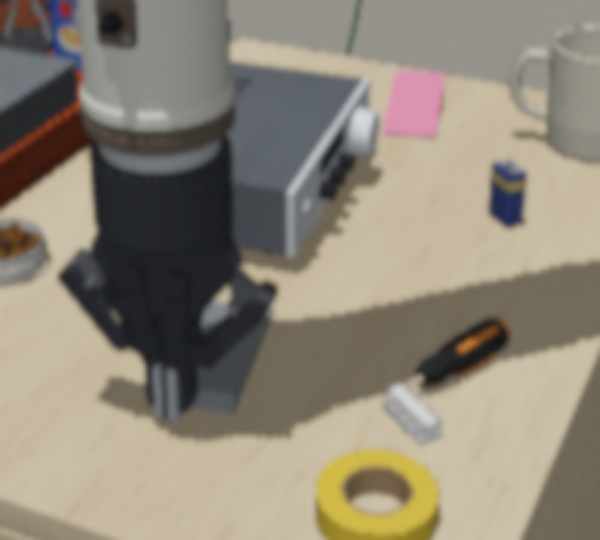

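The crop shows the fingers at (172,390) against the thick end, a bit toward its +x half; amplifier and other things are unmoved. Measuring the wedge's new pose.

```bash
cat >> h.py <<'E'
def wedge(names=('scene','side')):
    for n in names:
        d=grab(n);w=cloud(d);im=d['image'].astype(int);Z=w[...,2]
        m=(im[...,2]-im[...,0]<8)&(Z>-.004)&(Z<.016)&(w[...,0]>.46)&(w[...,0]<.61)&(w[...,1]>-.06)&(w[...,1]<.19)&(im.sum(2)>180)
        k,l,st,_=cv2.connectedComponentsWithStats(m.astype(np.uint8));m=l==1+st[1:,4].argmax()
        r=cv2.minAreaRect(w[m][:,:2].astype(np.float32)*1000)
        print(n,m.sum(),np.round(r[0],1),np.round(r[1],1),round(r[2],1),cv2.boxPoints(r).round(0).tolist())
        y0,x0=np.argwhere(m).min(0)-8;y1,x1=np.argwhere(m).max(0)+8
        o=im.astype(np.uint8)[y0:y1,x0:x1];g=cv2.cvtColor(m[y0:y1,x0:x1].astype(np.uint8)*255,8)
        cv2.imwrite('pics/w_%s.png'%n,cv2.resize(np.hstack([o,g]),None,fx=5,fy=5))
E
python3 -c "
from h import *
wedge()"
```

```text
scene 320 [510.9  95. ] [ 26.4 121.8] 13.0 [[484.0, 151.0], [512.0, 33.0], [537.0, 39.0], [510.0, 157.0]]
side 533 [523.1  87.8] [ 48.6 110.2] 12.9 [[487.0, 136.0], [512.0, 29.0], [559.0, 40.0], [534.0, 147.0]]
```

```bash
python3 -m jog '[-1,-0.4,0,0,0,0,0,-1,-0.8,0,0,0,0,0,-1,-1.2,0,0,0,0,0,-1,-1.6,0,0,0,0,0,-1,-2,0,0,0,0,0]';python3 -m jog '[-1,-0.4,0,0,0,0,0,-1,-0.8,0,0,0,0,0,-1,-1.2,0,0,0,0,0,-1,-1.6,0,0,0,0,0,-1,-2,0,0,0,0,0]'
python3 -c "
from h import *
wedge()"
```

```text
time: 3.05
tcp_pos: [0.5208, 0.1364, 0.0054]
tcp_rot: [0.0, 0.66, 0.752, -0.0]
force: [0.1, 0.3, 1.1]
gripper_width: 0.007
finger_force: 0.2
time: 3.47
tcp_pos: [0.5233, 0.1166, 0.0054]
tcp_rot: [-0.0, 0.66, 0.752, -0.0]
force: [0.8, 1.5, -0.2]
gripper_width: 0.0
finger_force: 0.2
scene 397 [511.8  57.3] [ 29.8 121.8] 6.5 [[490.0, 116.0], [504.0, -5.0], [534.0, -1.0], [520.0, 120.0]]
side 438 [521.9  48.1] [ 48.8 110.9] 7.4 [[491.0, 100.0], [505.0, -10.0], [553.0, -4.0], [539.0, 106.0]]
```

View pics/w_side.png

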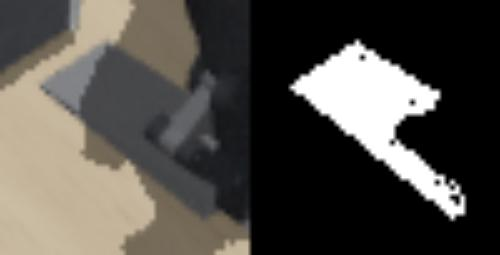

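The crop shows the wedge now lying along the amplifier's y, thin end (left, ~(75,65)) at the amp's side, fingers on the thick end; the push line passes through the foot. Continuing.

```bash
python3 -m jog '[-1,-0.4,0,0,0,0,0,-1,-0.8,0,0,0,0,0,-1,-1.2,0,0,0,0,0,-1,-1.6,0,0,0,0,0,-1,-2,0,0,0,0,0]';python3 -m jog '[-1,-0.2,0,0,0,0,0,-1,-0.4,0,0,0,0,0,-1,-0.6,0,0,0,0,0,-1,-0.8,0,0,0,0,0,-1,-1,0,0,0,0,0]'
python3 -m jog '[-1,-0.1,0,0,0,0,0,-1,-0.2,0,0,0,0,0,-1,-0.3,0,0,0,0,0,-1,-0.4,0,0,0,0,0,-1,-0.4,0,0,0,0,0]'
python3 -c "
from h import *
wedge(('side',))"
```

```text
time: 3.98
tcp_pos: [0.526, 0.0968, 0.0054]
tcp_rot: [0.0, 0.66, 0.752, 0.0]
force: [0.6, 1.4, 0.6]
gripper_width: -0.003
finger_force: 0.2
time: 4.4
tcp_pos: [0.5272, 0.0872, 0.0054]
tcp_rot: [-0.0, 0.66, 0.752, 0.0]
force: [0.0, 0.9, 0.5]
gripper_width: 0.002
finger_force: 0.2
time: 4.82
tcp_pos: [0.5277, 0.0831, 0.0054]
tcp_rot: [0.0, 0.66, 0.752, -0.0]
force: [0.2, 0.4, -1.1]
gripper_width: 0.0
finger_force: 0.0
side 306 [524.8  22.1] [ 48.6 101. ] 1.3 [[499.0, 72.0], [502.0, -29.0], [550.0, -28.0], [548.0, 73.0]]
```

```bash
for i in 1; do python3 -m jog '[-1,-0.1,0,0,0,0,0,-1,-0.2,0,0,0,0,0,-1,-0.3,0,0,0,0,0,-1,-0.4,0,0,0,0,0,-1,-0.4,0,0,0,0,0]'; done
python3 -m jog '[-1,-0.1,0,0,0,0,0,-1,-0.2,0,0,0,0,0,-1,-0.3,0,0,0,0,0,-1,-0.4,0,0,0,0,0,-1,-0.4,0,0,0,0,0]'
python3 -c "
from h import *
d=grab('scene');cv2.imwrite('pics/s3.png',cv2.resize(d['image'][170:320,230:390],None,fx=4,fy=4,interpolation=2))
d=grab('side');cv2.imwrite('pics/s3b.png',cv2.resize(d['image'][170:320,250:410],None,fx=4,fy=4,interpolation=2))
"
```

```text
time: 5.28
tcp_pos: [0.5283, 0.079, 0.0054]
tcp_rot: [0.0, 0.66, 0.751, -0.0]
force: [1.1, -0.3, -0.1]
gripper_width: -0.001
finger_force: 0.0
time: 5.7
tcp_pos: [0.5287, 0.0752, 0.0054]
tcp_rot: [-0.0, 0.66, 0.751, -0.0]
force: [0.0, 0.3, 0.2]
gripper_width: -0.002
finger_force: 0.1
```

View pics/s3.png

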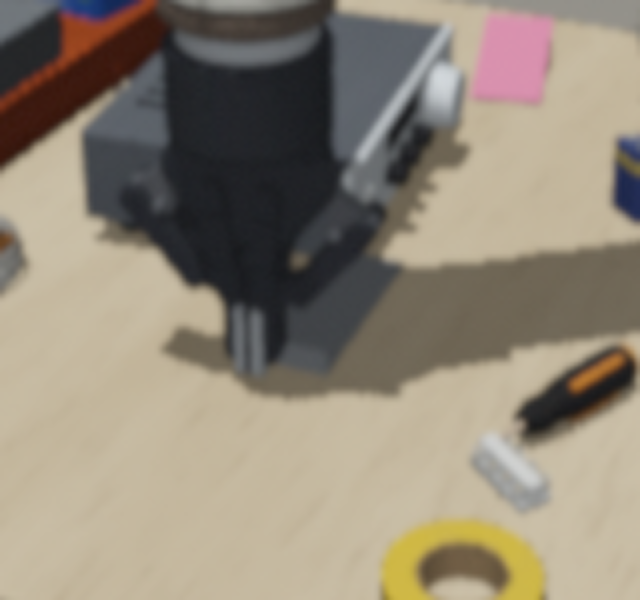

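```bash
python3 -c "
from h import *
d=load('scene');K=d['intrinsics'];T=d['world_from_camera']
def pt(u,v,h):
    r=T[:3,:3]@np.array([(u-K[0,2])/K[0,0],-(v-K[1,2])/K[1,1],-1]);o=T[:3,3];return o+r*(h-o[2])/r[2]
for a,b,h in((327,343,.014),(333,370,.001),(398,263,.004),(360,315,.009)): print(pt(230+a/4,170+b/4,h).round(4))
d=load('side');w=cloud(d);im=d['image'].astype(int)
m=(im[...,2]-im[...,0]<8)&(w[...,2]<.016)&(w[...,2]>0)&(w[...,0]>.48)&(w[...,0]<.58)&(w[...,1]>-.05)&(w[...,1]<.1)&(im.sum(2)>180)
p=w[m]
for y in np.arange(-.03,.09,.01):
    q=p[abs(p[:,1]-y)<.005]
    if len(q)>3: print(y.round(3),q[:,0].min().round(4),q[:,0].max().round(4),len(q))
"
```

```text
[0.4992 0.057  0.014 ]
[0.495  0.0593 0.001 ]
[ 0.5038 -0.0397  0.004 ]
[0.4981 0.0212 0.009 ]
-0.02 0.5036 0.5494 36
-0.01 0.5022 0.547 57
0.0 0.5033 0.5485 48
0.01 0.5209 0.5474 17
0.02 0.5106 0.5477 18
0.03 0.54 0.5451 14
0.04 0.5399 0.547 16
0.05 0.5364 0.5462 18
0.06 0.5352 0.5449 20
0.08 0.5324 0.5353 5
```

View pics/s3b.png

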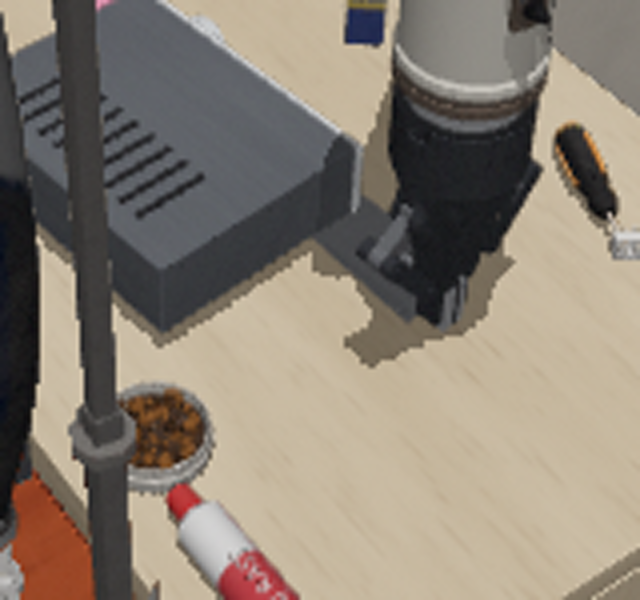

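The side crop shows the wedge thin end just under the case at (360,220), but depth puts its centreline ~15 mm toward the front of the foot line, so I'll back off and nudge its front long side sideways (+x).

```bash
python3 -m jog '[-1,1,0,0,0,0,0,-1,1,0,-4,0,0,0,-1,0,-3.5,-4,0,0,0,-1,-2.5,-7.1,-4,0,0,0,-1,-4.8,-7.1,-4,0,0,0]'; python3 -m jog '[-1,0,0,0,0,0,0,-1,0,0,0,0,0,0,-1,0,0,0,0,0,0]'
python3 -c "
from h import *
d=grab('wrist');cv2.imwrite('pics/w2.png',d['image']);print(ctrl.observe()['tcp_pos'])
d=grab('scene');w=cloud(d);im=d['image'].astype(int)
d2=grab('side')
for n in('scene','side'):
  d=load(n);w=cloud(d);im=d['image'].astype(int)
  m=(im[...,2]-im[...,0]<8)&(w[...,2]<.016)&(w[...,2]>.001)&(w[...,0]>.48)&(w[...,0]<.58)&(w[...,1]>-.05)&(w[...,1]<.1)&(im.sum(2)>180)
  p=w[m]
  for y in np.arange(-.02,.075,.01):
    q=p[abs(p[:,1]-y)<.005]
    if len(q)>3: print(y.round(3),q[:,0].min().round(4),q[:,0].max().round(4),len(q))
"
```

```text
time: 6.22
tcp_pos: [0.4563, 0.0191, 0.0445]
tcp_rot: [-0.003, 0.658, 0.753, -0.003]
force: [-1.9, -0.1, -0.8]
gripper_width: -0.002
finger_force: 0.0
time: 6.47
tcp_pos: [0.4652, 0.0195, 0.0457]
tcp_rot: [0.0, 0.66, 0.752, 0.001]
force: [0.4, 0.9, -0.7]
gripper_width: -0.004
finger_force: 0.0
[0.46530247 0.0199958  0.04567198]
-0.02 0.5018 0.5469 46
-0.01 0.5013 0.5473 59
0.0 0.5012 0.5455 46
0.01 0.5005 0.5453 53
0.02 0.4993 0.5445 55
0.03 0.4997 0.5436 55
0.04 0.4983 0.5439 59
0.05 0.4977 0.5437 65
0.06 0.4973 0.5429 119
0.07 0.5011 0.5403 32
-0.02 0.5036 0.5489 42
-0.01 0.5037 0.5489 53
0.0 0.5032 0.5482 56
0.01 0.5018 0.5482 62
0.02 0.5013 0.5461 56
0.03 0.5 0.5464 65
0.04 0.4997 0.5465 59
0.05 0.4969 0.5461 57
0.06 0.4998 0.5446 75
```

View pics/w2.png

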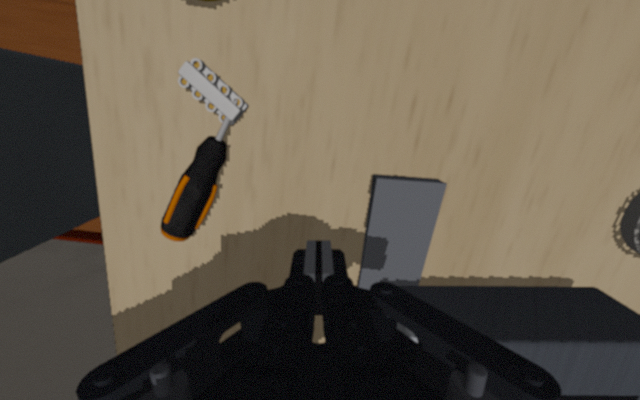

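The wrist view shows the fingers at (320,255) left (in front) of the wedge's front long edge (x≈370), clear of the screwdriver. Lower and nudge +x.

```bash
python3 -m jog '[-1,-0.6,0,2,0,0,0,-1,-0.6,0,4.1,0,0,0,-1,-0.6,0.5,4.1,0,0,0,-1,-0.6,1,4.1,0,0,0,-1,-0.6,1.4,4.1,0,0,0]'; python3 -m jog '[-1,0,0.4,0,0,0,0,-1,0,0.7,0,0,0,0,-1,0,1.1,0,0,0,0,-1,0,1.4,0,0,0,0,-1,0,1.4,0,0,0,0]'
cat >> h.py <<'E'
def edges():
  for n in('scene','side'):
    d=grab(n);w=cloud(d);im=d['image'].astype(int)
    m=(im[...,2]-im[...,0]<8)&(w[...,2]<.016)&(w[...,2]>.001)&(w[...,0]>.48)&(w[...,0]<.6)&(w[...,1]>-.05)&(w[...,1]<.1)&(im.sum(2)>180)
    p=w[m];print(n)
    for y in np.arange(-.02,.075,.02):
      q=p[abs(p[:,1]-y)<.005]
      if len(q)>3: print(y.round(3),q[:,0].min().round(4),q[:,0].max().round(4),len(q))
E
python3 -c "
from h import *
edges()"
```

```text
time: 7.03
tcp_pos: [0.4806, 0.0157, 0.005]
tcp_rot: [0.0, 0.659, 0.752, 0.001]
force: [0.0, -0.3, 0.5]
gripper_width: -0.003
finger_force: 0.0
time: 7.45
tcp_pos: [0.494, 0.0163, 0.0048]
tcp_rot: [0.0, 0.66, 0.751, 0.0]
force: [0.2, -0.2, -1.0]
gripper_width: -0.001
finger_force: 0.0
scene
-0.02 0.5271 0.5492 22
0.0 0.5203 0.5451 26
0.02 0.486 0.5455 49
0.04 0.4995 0.5446 61
0.06 0.4988 0.5433 109
side
-0.02 0.5019 0.5479 41
0.0 0.5025 0.5481 57
0.02 0.4976 0.5475 62
0.04 0.5011 0.5465 66
0.06 0.4993 0.5454 78
```

```bash
python3 -m jog '[-1,0,0.3,0,0,0,0,-1,0,0.6,0,0,0,0,-1,-0.1,0.9,0,0,0,0,-1,-0.1,1.2,0,0,0,0,-1,-0.2,1.4,0,0,0,0]'; python3 -c "
from h import *
edges()"
```

```text
time: 7.97
tcp_pos: [0.507, 0.0166, 0.0042]
tcp_rot: [-0.001, 0.66, 0.752, -0.0]
force: [-3.3, 2.3, 0.6]
gripper_width: -0.002
finger_force: 1.5
scene
-0.02 0.5417 0.5585 17
0.0 0.5345 0.5575 22
0.02 0.4987 0.5595 49
0.04 0.5154 0.5598 56
0.06 0.5154 0.56 131
side
-0.02 0.5137 0.5588 30
0.0 0.515 0.5609 56
0.02 0.4976 0.5611 61
0.04 0.5173 0.563 64
0.06 0.518 0.564 68
```

```bash
python3 -m jog '[-1,0,-1,0,0,0,0,-1,0,-1,-4,0,0,0,-0.62,3.5,1,-4,0,0,0.05,-0.62,7.4,4.2,-4,0,0,0.1,-0.62,7.4,4.2,-4,0,0,0.1]' 20; python3 -m jog '[-0.62,0,0,0,0,0,0,-0.62,0,0,0,0,0,0,-0.62,0,0,0,0,0,0]'
python3 -c "
from h import *
d=grab('wrist');cv2.imwrite('pics/w3.png',d['image']);print(ctrl.observe()['tcp_pos'],ctrl.observe()['force'])
edges()"
```

```text
time: 8.48
tcp_pos: [0.5435, 0.1012, 0.0467]
tcp_rot: [0.001, 0.696, 0.718, 0.005]
force: [0.2, 1.7, 0.4]
gripper_width: 0.186
finger_force: 0.0
time: 8.73
tcp_pos: [0.5384, 0.0937, 0.044]
tcp_rot: [0.0, 0.697, 0.718, -0.001]
force: [-0.6, 0.4, 0.3]
gripper_width: 0.191
finger_force: 0.0
[0.53834787 0.09332647 0.04397105] [-1.48266252 -0.76747797  0.21222252]
scene
-0.02 0.5127 0.5581 45
0.0 0.5142 0.5583 50
0.02 0.5156 0.5516 48
0.04 0.5158 0.5451 40
0.06 0.5164 0.5618 134
side
-0.02 0.5138 0.5591 28
0.0 0.5231 0.5605 51
0.02 0.5257 0.5621 52
0.04 0.5275 0.5629 51
0.06 0.5294 0.5647 52
```

View pics/w3.png

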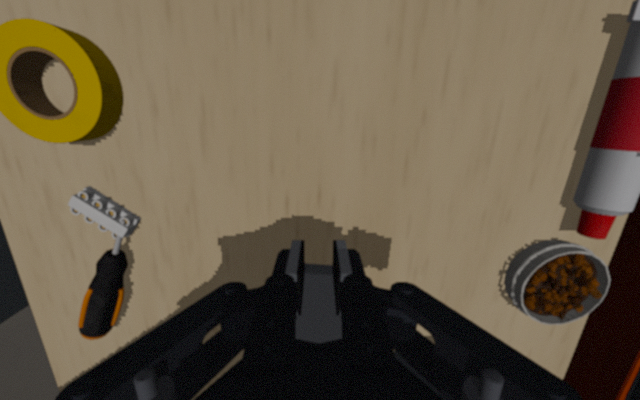

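The wrist view shows the slightly open fingers straddling the wedge's thick end symmetrically ((318,265)). Lower and push along the line to the foot.

```bash
python3 -m jog '[-0.62,0.3,0,2,0,0,0,-0.62,0.3,0,3.9,0,0,0,-0.62,0.3,0,3.9,0,0,0,-0.62,-0.3,0,3.9,0,0,0,-0.62,-0.9,0,3.9,0,0,0]';python3 -m jog '[-0.62,-0.2,0,0,0,0,0,-0.62,-0.4,0,0,0,0,0,-0.62,-0.6,0,0,0,0,0,-0.62,-0.8,0,0,0,0,0,-0.62,-1,0,0,0,0,0]';python3 -m jog '[-0.62,-0.1,0,0,0,0,0,-0.62,-0.2,0,0,0,0,0,-0.62,-0.3,0,0,0,0,0,-0.62,-0.4,0,0,0,0,0,-0.62,-0.5,0,0,0,0,0]'
python3 -c "
from h import *
edges()"
```

```text
time: 9.3
tcp_pos: [0.5397, 0.0855, 0.0059]
tcp_rot: [0.0, 0.696, 0.718, 0.0]
force: [0.1, -0.0, 0.7]
gripper_width: 0.193
finger_force: 0.0
time: 9.72
tcp_pos: [0.5401, 0.0758, 0.0058]
tcp_rot: [0.0, 0.696, 0.718, 0.0]
force: [-0.2, 0.5, -0.2]
gripper_width: 0.189
finger_force: 0.0
time: 10.13
tcp_pos: [0.5399, 0.0727, 0.0055]
tcp_rot: [-0.001, 0.696, 0.718, 0.001]
force: [-0.7, 5.7, 0.6]
gripper_width: 0.191
finger_force: 2.5
scene
-0.02 0.5126 0.5576 20
0.0 0.5143 0.5304 18
0.02 0.5149 0.5306 22
0.04 0.5156 0.5596 33
0.06 0.5165 0.5495 45
side
-0.02 0.514 0.5583 31
0.0 0.5337 0.5606 17
0.02 0.5257 0.5611 17
0.04 0.5557 0.5632 20
0.06 0.5566 0.5635 13
```

```bash
python3 -m jog '[-0.62,0,0,0,0,0,0,-0.62,0,0,0,0,0,0,-0.62,0,0,0,0,0,0]';python3 -m jog '[-0.62,-0.05,0,0,0,0,0,-0.62,-0.1,0,0,0,0,0,-0.62,-0.1,0,0,0,0,0,-0.62,-0.1,0,0,0,0,0]'
python3 -c "
from h import *
s=ctrl.observe();print(s['tcp_pos'],s['force'])
d=load('scene');w=cloud(d);p=w[170:240,250:345].reshape(-1,3);p=p[(p[:,2]>.062)&(p[:,2]<.08)];print(np.linalg.lstsq(np.c_[p[:,:2]-[.6,-.1],np.ones(len(p))],p[:,2],rcond=None)[0])
"
```

```text
time: 10.48
tcp_pos: [0.5399, 0.0723, 0.0055]
tcp_rot: [-0.0, 0.696, 0.718, 0.0]
force: [-0.8, 5.4, 1.0]
gripper_width: 0.192
finger_force: 2.6
time: 10.82
tcp_pos: [0.5399, 0.0713, 0.0055]
tcp_rot: [-0.0, 0.696, 0.718, 0.001]
force: [-1.2, 5.8, 1.0]
gripper_width: 0.19
finger_force: 2.7
[0.53990061 0.0712992  0.00545695] [-1.23516827  5.84876912  0.96299769]
[-0.00558136  0.01261183  0.06807446]
```

```bash
for i in 1; do python3 -m jog '[-0.62,-0.05,0,0,0,0,0,-0.62,-0.1,0,0,0,0,0,-0.62,-0.1,0,0,0,0,0,-0.62,-0.1,0,0,0,0,0]'; done; python3 -m jog '[-0.62,-0.05,0,0,0,0,0,-0.62,-0.1,0,0,0,0,0,-0.62,-0.1,0,0,0,0,0,-0.62,-0.1,0,0,0,0,0]'
python3 -c "
from h import *
edges()"
```

```text
time: 11.15
tcp_pos: [0.5399, 0.0706, 0.0055]
tcp_rot: [-0.001, 0.696, 0.718, 0.001]
force: [-0.8, 5.6, 0.2]
gripper_width: 0.189
finger_force: 2.9
time: 11.48
tcp_pos: [0.5399, 0.07, 0.0055]
tcp_rot: [-0.001, 0.696, 0.718, 0.001]
force: [-1.3, 7.4, 0.1]
gripper_width: 0.19
finger_force: 3.3
scene
-0.02 0.5133 0.5331 22
0.0 0.5143 0.5296 22
0.02 0.5155 0.5304 27
0.04 0.5155 0.56 28
0.06 0.5167 0.55 33
side
-0.02 0.5143 0.5609 29
0.0 0.5534 0.5606 14
0.02 0.5288 0.5633 19
0.04 0.5552 0.5627 18
0.06 0.5555 0.5647 10
```

```bash
python3 -m jog '[-0.62,1.5,0,0,0,0,0,-0.62,1.5,0,0,0,0,0,-1,1.5,0,-4,0,0,0,-1,1.5,0,-8,0,0,0,-1,1.5,0,-10,0,0,0]';  python3 -m jog '[-1,-3.5,0,0,0,0,0,-1,-7,0,0,0,0,0,-1,-11.1,0.1,0,0,0,0,-1,-11.1,0.1,0,0,0,0,-1,-11.1,0.1,0,0,0,0]'
python3 -c "
from h import *
s=ctrl.observe();print(s['tcp_pos'],s['force'])
edges()
for n in('scene','side'):
  d=load(n);w=cloud(d);p=w[150:260,235:345].reshape(-1,3);p=p[(p[:,2]>.062)&(p[:,2]<.08)&(p[:,0]>.5)&(p[:,0]<.7)&(p[:,1]<.01)&(p[:,1]>-.21)];print(np.linalg.lstsq(np.c_[p[:,:2]-[.6,-.1],np.ones(len(p))],p[:,2],rcond=None)[0])
"
```

```text
time: 12.0
tcp_pos: [0.5412, 0.0822, 0.1085]
tcp_rot: [0.001, 0.696, 0.718, 0.001]
force: [1.8, -0.1, -0.1]
gripper_width: -0.002
finger_force: 0.0
time: 12.42
tcp_pos: [0.5436, -0.0335, 0.1052]
tcp_rot: [0.001, 0.699, 0.715, -0.001]
force: [0.4, -0.0, 0.1]
gripper_width: 0.002
finger_force: 0.0
[ 0.54363239 -0.03353066  0.1051718 ] [ 0.36099859 -0.01403047  0.14578967]
scene
-0.02 0.5152 0.5604 47
0.0 0.514 0.5602 49
0.02 0.5154 0.561 54
0.04 0.5158 0.5612 57
0.06 0.5165 0.5607 107
side
-0.02 0.5156 0.5596 30
0.0 0.5152 0.5621 63
0.02 0.5166 0.5615 58
0.04 0.5168 0.5625 55
0.06 0.5177 0.5645 58
[ 0.0044285  -0.00309663  0.06816627]
[-0.00206327 -0.00619022  0.07151088]
```

```bash
python3 -m jog '[-1,0.5,-0.1,1.5,0,0,0,-1,0.5,-0.1,3,0,0,0,-1,0.5,-0.1,3.2,0,0,0,-1,0.5,-0.1,3.2,0,0,0]'; python3 -m jog '[-1,0,0,0.1,0,0,0,-1,0,0,0.2,0,0,0,-1,0,0,0.3,0,0,0,-1,0,0,0.3,0,0,0]'
```

```text
time: 12.85
tcp_pos: [0.5417, -0.0216, 0.0725]
tcp_rot: [-0.001, 0.695, 0.719, -0.001]
force: [0.1, 0.1, 0.2]
gripper_width: -0.004
finger_force: 0.0
time: 13.18
tcp_pos: [0.5432, -0.0231, 0.0708]
tcp_rot: [0.0, 0.696, 0.718, 0.0]
force: [-0.4, -0.1, -0.1]
gripper_width: 0.002
finger_force: 0.0
```

```bash
python3 -m jog '[-1,-0.5,-0.1,-0.2,0,0,0,-1,-0.5,-0.1,-0.2,0,0,0,-1,-0.5,-0.1,0,0,0,0,-1,-0.5,-0.1,0.05,0,0,0,-1,-0.5,-0.1,0.05,0,0,0]'; for i in 1; do python3 -m jog '[-1,0,0,0.05,0,0,0,-1,0,0,0.1,0,0,0,-1,0,0,0.1,0,0,0]'; done;  python3 -m jog '[-1,0,0,0.05,0,0,0,-1,0,0,0.1,0,0,0,-1,0,0,0.1,0,0,0]'
```

```text
time: 13.6
tcp_pos: [0.5419, -0.0283, 0.0698]
tcp_rot: [-0.0, 0.697, 0.718, -0.0]
force: [-0.4, -0.0, 0.7]
gripper_width: 0.0
finger_force: 0.0
time: 13.85
tcp_pos: [0.542, -0.0282, 0.0696]
tcp_rot: [0.0, 0.696, 0.718, -0.0]
force: [-2.3, -0.9, 8.3]
gripper_width: 0.003
finger_force: 4.1
time: 14.1
tcp_pos: [0.542, -0.0281, 0.0695]
tcp_rot: [0.0, 0.696, 0.718, -0.0]
force: [-5.9, -1.3, 16.6]
gripper_width: -0.004
finger_force: 8.1
```

```bash
python3 -m jog '[-1,0,0,-0.05,0,0,0,-1,0,0,-0.05,0,0,0,-1,0,0,-0.05,0,0,0,-1,0,0,-0.05,0,0,0,-1,0,0,-0.05,0,0,0]'; python3 -m jog '[-1,0,0,0,0,0,0,-1,0,0,0,0,0,0,-1,0,0,0,0,0,0,-1,0,0,0,0,0,0,-1,0,0,0,0,0,0]'
```

```text
time: 14.52
tcp_pos: [0.542, -0.0281, 0.0696]
tcp_rot: [0.0, 0.696, 0.718, -0.0]
force: [-3.9, -1.9, 11.4]
gripper_width: -0.001
finger_force: 6.0
time: 14.93
tcp_pos: [0.542, -0.0281, 0.0696]
tcp_rot: [0.0, 0.696, 0.718, -0.0]
force: [-3.7, -0.5, 11.5]
gripper_width: 0.001
finger_force: 6.0
```

Firm at 11–17 N with about 0.1 mm of give. Lifting off, clearing out and checking.

```bash
python3 -m jog '[-1,0,0,-1,0,0,0,-1,0,0,-5,0,0,0,-1,0,0,-9,0,0,0,-1,2,0,-13,0,0,0,-1,6,0,-15,0,0,0]'; python3 -m jog '[-1,3,0,-3,0,0,0,-1,3,0,-3,0,0,0,-1,3,0,-3,0,0,0]'
python3 -c "
from h import *
edges()
d=load('scene');w=cloud(d)
cv2.imwrite('pics/f.png',np.vstack([cv2.resize(d['image'][150:310,230:430],None,fx=3,fy=1.8),cv2.resize(load('side')['image'][140:300,230:430],None,fx=3,fy=1.8)])[:600])
for n in('scene','side'):
  d=load(n);w=cloud(d);p=w[150:260,235:345].reshape(-1,3);p=p[(p[:,2]>.062)&(p[:,2]<.08)&(p[:,0]>.5)&(p[:,0]<.7)&(p[:,1]<.01)&(p[:,1]>-.215)];r=cv2.minAreaRect(p[:,:2].astype(np.float32)*1000);print(r,np.linalg.lstsq(np.c_[p[:,:2]-[.6,-.1],np.ones(len(p))],p[:,2],rcond=None)[0])
"
```

```text
time: 15.35
tcp_pos: [0.5428, 0.0227, 0.2203]
tcp_rot: [0.003, 0.699, 0.715, 0.001]
force: [2.3, -0.1, 0.6]
gripper_width: -0.004
finger_force: 0.0
time: 15.6
tcp_pos: [0.5406, 0.0602, 0.2485]
tcp_rot: [0.002, 0.695, 0.719, 0.002]
force: [-0.4, -0.5, -0.2]
gripper_width: 0.001
finger_force: 0.0
scene
-0.02 0.5137 0.5605 49
0.0 0.5135 0.5577 49
0.02 0.515 0.5616 61
0.04 0.5161 0.5611 61
0.06 0.5162 0.5602 109
side
-0.02 0.5161 0.5586 29
0.0 0.5155 0.5616 56
0.02 0.5175 0.5645 62
0.04 0.517 0.5625 57
0.06 0.5171 0.5631 52
((606.7906494140625, -102.4725570678711), (155.36148071289062, 205.63560485839844), 6.918503761291504) [ 0.0048766  -0.00294437  0.06815363]
((603.7369384765625, -105.46656036376953), (167.34681701660156, 205.5489044189453), 6.1548991203308105) [-0.00054052 -0.0061585   0.07151815]
```

View pics/f.png

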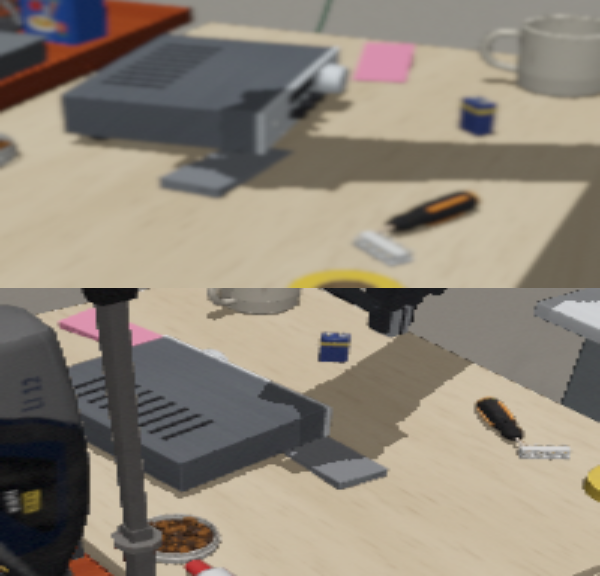

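The picture shows the wedge seated under the front-left corner ((240,170) upper, (340,465) lower), the amplifier unmoved and level, the other things untouched and the arm clear.

```bash
python3 -m jog '[-1,0,0,0,0,0,0,-1,0,0,0,0,0,0,-1,0,0,0,0,0,0]' && python3 -c "
from workcell import ctrl
print(ctrl.finish_job())"
```

```text
time: 15.95
tcp_pos: [0.5389, 0.0558, 0.2446]
tcp_rot: [-0.001, 0.697, 0.717, -0.001]
force: [-0.6, 0.7, 0.2]
gripper_width: 0.003
finger_force: 0.0
the job is handed in; nothing more can be done
None
```

The wedge is under the front-left foot, about 5 mm off-centre, and the corner gave only about 0.3 mm under an 11–17 N press; the amplifier stayed level and within about 1 mm of its place, nothing else was disturbed, and the job was handed in at about 16 s with the arm clear (result not reported).

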